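# Close the locking stop of the tea rack

## Robot

A 6-joint arm with a two-finger parallel gripper is mounted at the origin on a cart in front of the work surface, level with it; the furniture and walls round the work are solid. World frame = base frame: x ahead of the robot, y to its left, z up, the work surface at z = 0. Lengths are in m, angles in degrees, forces in N, time in s.
With the tool pointing down it reaches from about 0.4 to 0.825 m from the base axis. Payload 7 kg.
Tool frame: the origin (TCP) lies on the centre line of the jaws, within the pads' length; the fingertips stand 19 mm ahead of it and the grasp point (between the pads) is the TCP; z points along the fingers, y is the line along which they close (so a half turn about z gives the same grasp; the last joint's range is limited). The gripper opens to 88 mm and grips with 3 to 60 N. Pads are 19 mm wide; open, the fingers measure 130 mm over their backs; the gripper's body (78 mm by 193 mm) begins 47 mm behind the grasp point.
Start: joints at [-52.363, 20.546, 0.682, 0, -70.136, -16.507], TCP at [0.243, -0.63, 0.246] pointing down, gripper open.
Joint ranges: [-176.03, 176.03], [-82.01, 121.73], [-58.28, 71.71], [-173.87, 95.51], [-174.79, -0.11], [-173.66, 173.66]. Speed limits (degrees/s): [136.94, 136.94, 172.46, 180, 180, 180].

## Interface

Orientations are given as [roll, pitch, yaw] about the fixed x, y, z axes, in that order (R = Rz(yaw) Ry(pitch) Rx(roll)).
In Python, from plant import * gives the robot as it stands. The module is installed in compiled form; this text tells all that it offers.
- The arm moves only by the tool play_rows, never from a script. Its argument "deltas" is a list of rows, each a list of 6 numbers: the shift along the world's x, y, z scaled (see below), then the turn, a rotation vector about the world's x, y, z scaled (see below). A call has 1 to 10 rows; each row shifts and turns the commanded pose from where the row before left it; what a row does not reach is not made up. The controller multiplies each number of a shift by 800 mm and each number of a turn by 180 degrees. A row lasts 1/10 s, in which the tool goes at most 50 mm and 8.59 degrees, less where a joint would pass 70% of its speed; a pose out of reach is approached as far as the arm can. A call with a number of a shift or a turn outside -1 to 1 is refused whole. A call with a gripper value outside its range is refused whole. "gripper" is the gripper command: -1 is shut, 1 is fully open, values between are in proportion, set as the call begins (left out, the last holds). The fingers move at their own pace and stop on an object; the grip force is fixed at half the most. Time passes only in rows, so rows that do not move let the fingers close. It gives the time, the measured TCP pose, the force, the opening and the grip force at its end, in the units of the state.
- get_obs(): the state, without advancing time (a new reading comes with each control period).
- snapshot(name): name is "side" or "top"; returns (picture, depth): 420x560x3 uint8, blue, green, red; 420x560 float32, m along the optical axis (not along the pixel's ray), 0 where there is no reading.
- camera_model(name): a dict with "fx", "fy", "cx", "cy" (pixels), "k1" (the pictures are not rectified: a ray, as slopes to the right and down, at radius r is drawn at 1 + k1 r^2 times it, then the intrinsics apply), "world_to_cam" (4x4, takes a point from world to camera coordinates). Camera axes: x right, y down, z forward; pixel columns grow to the right and rows downward; lengths in m; the calibration is good to about 2 mm. A picture is of the moment at which its call begins. camera_model takes no time and is no camera call.
- close_job(): hands the job in; it is judged then, once.
The state is a dict: "clock": time; "joint_pos": joint angles; "qvel": joint speeds; "tau": joint torques, N m; "tool_pos": TCP position; "orientation": TCP orientation; "force": force on the tool from outside, world axes, zero at the start; "moment": the same for the moment, N m; "opening": finger opening in m; "gripper_force": force on a finger pad.
Only numpy, scipy, OpenCV 4.12 (cv2) and the standard library are available. Lean on these libraries where they do the work, as an engineer would, in place of code of your own. Each camera call takes 0.05 s, during which the arm holds its last target. There are 200 camera calls.

## Task

The rack with the yellow tea packet in it has been left open. Pinch the red lock tab of that rack's sliding stop towards the grey post behind it, keep it squeezed while you slide the stop up to the packet so that hardly any gap is left (a few millimetres), then let go so that the tab springs back out. The packet stays standing in its rack; leave the stop of the other rack where it is.

Things in the scene. Friction and masses are not known exactly. Their poses are not given: they have to be found in the camera images.
- tea_stop: Grey stop on the tea packet's rack. Slides only along its own y (+y to the packet), 100 mm, about 1 N once unlocked; a pawl locks it every 8 mm. Origin: centre of pinch grip, 50 mm above worktop. Grip: red tab (-x) and grey post (+x), 44 mm over outer faces along x, 24 mm wide in y, tops 75 mm up, free down to 30 mm up. Its plate (115 mm, top 61 mm up) has its back at y=+30, packet face at y=+36 mm.
- tea_tab (a joint): Red lock tab of that stop, m: 0 = out, locked (to 0.0035 if let go on a pin); grows as it is pressed along the stop's +x towards the post; free from 0.004, fully in at 0.008. Spring 8 N, 11 N fully in; returns by itself. Rack: fixed, pale wood, yaw within 15 degrees; base 140 x 222 x 8 mm, pinned lock rail 22 mm high in front of the tab (stop x = -32 to -19 mm), end wall 58 mm high behind the packet.
- tea_packet: Yellow cardboard box of tea bags, standing loose in the rack between the stop and the end wall, up to 10 mm from the wall. 65 mm thick along the sliding direction (its own x), 115 mm across it (its own y), 55 mm high, 60 g. Origin: centre of its underside.
- spare_stop: The same sort of stop on the second, identical rack, which holds a white porcelain sugar bowl; origin and axes as for the tea stop. To be left alone.
Mind the look-alikes: they are no part of the job. Leave any blue or purple look-alike of the tea_packet alone.

How it is judged (in metres and radians):
At the end, for the whole second after the job is handed in: The tea stop's plate is within 15 mm of the packet; the tab is let go and sprung back (below 4.5 mm; it may rest on a pin); the packet stands upright (10 degrees) in its rack, within 30 mm of where it started; everything is at rest (y of tea_packet in the frame of tea_stop between 0.055 and 0.0835 m and x of tea_packet in the frame of tea_stop between 0.02 and 0.06 m and z of tea_packet in the frame of tea_stop below -0.03 m and angle between tea_packet's own z axis and vertical below 0.17 rad and distance of tea_packet from where it was at the start of the episode below 0.03 m and value of joint tea_tab below 0.0045 m and linear speed of each of tea_stop, tea_packet below 0.01 m/s); the robot touches nothing.
It fails at once if the other rack's stop is moved more than 10 mm (distance of spare_stop from where it was at the start of the episode above 0.01 m).
It also fails if it takes over 27 s, if anything falls off the work surface, if the arm or the gripper's body presses on something with over 40 N, if the wrist force passes 120 N, or if a joint passes its speed limit or range.

## Working session

There is one attempt and no reset: what is moved stays moved. The work goes in short steps, Python scripts to look and compute and a tool call to move; the robot and the scene stay as the last step left them, time stands still between calls to the robot, and variables do not carry over. Pictures are saved under pics/ and viewed, at most 10 in all, crops included, and the job is handed in when it is done.

Besides the shell and the picture viewer there is one more tool, called after "Request:" by a JSON object that holds its "api" and its "payload", one argument or row to a line. play_rows: Moves the arm, as the interface text tells. Its arguments: {"type":"object","properties":{"deltas":{"type":"array","items":{"type":"array","items":{"type":"number","minimum":-1,"maximum":1}}},"gripper":{"type":"number"}},"required":["deltas"]}

```bash
mkdir -p pics; cat > h.py <<'E'
from plant import *
import numpy as np, cv2
def shot(n,f):
    p,d=snapshot(n); cv2.imwrite('pics/'+f+'.png',p); np.savez('pics/'+f+'.npz',p=p,d=d); return p,d
def pts(n,d,uv):
    """uv Nx2 -> world points by depth"""
    c=camera_model(n); uv=np.atleast_2d(uv).astype(float)
    K=np.array([[c['fx'],0,c['cx']],[0,c['fy'],c['cy']],[0,0,1]])
    s=cv2.undistortPoints(uv.reshape(-1,1,2),K,np.array([c['k1'],0,0,0.])).reshape(-1,2)
    z=d[uv[:,1].astype(int),uv[:,0].astype(int)]
    P=np.c_[s*z[:,None],z,np.ones(len(z))]
    return (np.linalg.inv(c['world_to_cam'])@P.T).T[:,:3]
def onplane(n,uv,h):
    c=camera_model(n); uv=np.atleast_2d(uv).astype(float)
    K=np.array([[c['fx'],0,c['cx']],[0,c['fy'],c['cy']],[0,0,1]])
    s=cv2.undistortPoints(uv.reshape(-1,1,2),K,np.array([c['k1'],0,0,0.])).reshape(-1,2)
    M=np.linalg.inv(c['world_to_cam']); r=np.c_[s,np.ones(len(s))]@M[:3,:3].T; o=M[:3,3]
    return o+r*((h-o[2])/r[:,2])[:,None]
E
python3 - <<'E'
from h import *
a,_=shot('top','t0'); b,_=shot('side','s0')
o=get_obs(); print(o['tool_pos'],o['orientation'],o['opening'],o['clock'])
E
```

```text
[ 0.24318162 -0.6292522   0.24471664] [ 1.79917186e+02 -6.70464732e-03 -1.58875086e+02] 0.08740315515183367 0.1
```

View pics/t0.png

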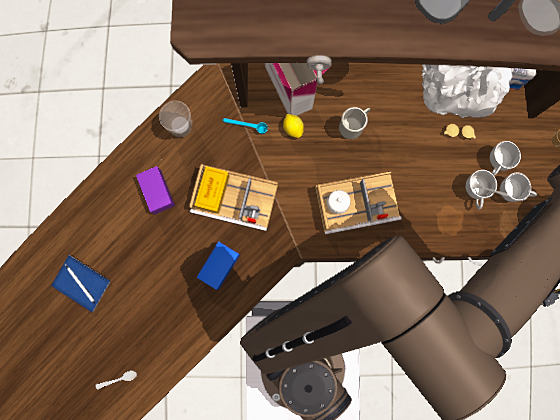

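View pics/s0.png

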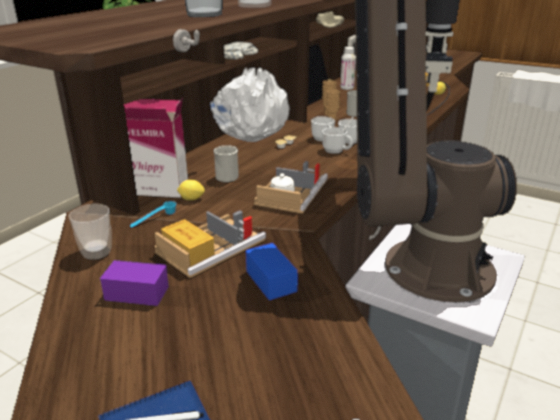

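The top picture shows two racks. The left one, around (235,197), holds the yellow packet at (210,188) and has its red tab at about (251,217). The right one, around (358,203), holds the white sugar bowl and has its red tab at (382,217). The left rack is the one meant. The blue box at (218,265) and the purple box at (154,190) are look-alikes. I'll confirm with an enlarged crop and measure.

```bash
python3 - <<'E'
from h import *
z=np.load('pics/t0.npz');p,d=z['p'],z['d']
cv2.imwrite('pics/c0.png',cv2.resize(p[155:240,180:290],None,fx=7,fy=7,interpolation=cv2.INTER_CUBIC))
z2=np.load('pics/s0.npz')
hsv=cv2.cvtColor(p,cv2.COLOR_BGR2HSV); H,S,V=cv2.split(hsv)
def roi(m,a,b,c,e):
    k=np.zeros_like(m);k[a:b,c:e]=m[a:b,c:e];return k
red=roi(((H<6)|(H>174))&(S>150)&(V>90),195,235,235,280)
v,u=np.nonzero(red);P=pts('top',d,np.c_[u,v])
print('red',len(u),u.min(),u.max(),v.min(),v.max(),np.c_[u,v,P.round(4)][::2])
yel=roi((H>19)&(H<30)&(S>200),155,220,185,235)
v,u=np.nonzero(yel);P=pts('top',d,np.c_[u,v]); k=abs(P[:,2]-np.median(P[:,2]))<.01
print('yel z',np.median(P[:,2]),'rect',cv2.minAreaRect(P[k][:,:2].astype(np.float32)), cv2.minAreaRect(np.c_[u,v].astype(np.float32)))
# all points in rack region by height
vv,uu=np.mgrid[155:240,180:290];P=pts('top',d,np.c_[uu.ravel(),vv.ravel()])
k=(P[:,2]>.004)&(P[:,2]<.15);r=cv2.minAreaRect(P[k][:,:2].astype(np.float32));print('rack',r,cv2.boxPoints(r))
k=P[:,2]>.066;print('tall',np.c_[uu.ravel()[k],vv.ravel()[k],P[k].round(4)])
c=camera_model('top');print(np.linalg.inv(c['world_to_cam']).round(3),c['fx'])
E
```

```text
red 28 248 255 218 223 [[2.480e+02 2.180e+02 4.171e-01 1.466e-01 7.150e-02]
 [2.500e+02 2.180e+02 4.227e-01 1.435e-01 2.650e-02]
 [2.480e+02 2.190e+02 4.136e-01 1.463e-01 7.800e-02]
 [2.500e+02 2.190e+02 4.142e-01 1.412e-01 7.240e-02]
 [2.520e+02 2.190e+02 4.138e-01 1.356e-01 7.550e-02]
 [2.540e+02 2.190e+02 4.197e-01 1.323e-01 2.760e-02]
 [2.490e+02 2.200e+02 4.120e-01 1.441e-01 6.860e-02]
 [2.510e+02 2.200e+02 4.109e-01 1.382e-01 7.740e-02]
 [2.530e+02 2.200e+02 4.112e-01 1.330e-01 7.400e-02]
 [2.550e+02 2.200e+02 4.190e-01 1.302e-01 9.900e-03]
 [2.510e+02 2.210e+02 4.087e-01 1.384e-01 7.270e-02]
 [2.530e+02 2.210e+02 4.089e-01 1.331e-01 7.030e-02]
 [2.550e+02 2.210e+02 4.108e-01 1.284e-01 5.440e-02]
 [2.550e+02 2.220e+02 4.085e-01 1.285e-01 5.040e-02]]
yel z 0.06215418514364379 rect ((0.5008683204650879, 0.24924463033676147), (0.06634576618671417, 0.11514250934123993), 75.0587158203125) ((211.5188751220703, 188.93392944335938), (25.411701202392578, 41.89496612548828), 15.945395469665527)
rack ((0.487628698348999, 0.1905747652053833), (0.31555742025375366, 0.24393676221370697), 89.7526626586914) [[0.36498034 0.03332403]
 [0.60891485 0.032271  ]
 [0.61027706 0.3478255 ]
 [0.36634254 0.34887853]]
tall [[1.9400e+02 1.5500e+02 2.3700e-01 6.7300e-02 1.5091e+00]
 [1.8900e+02 1.6200e+02 2.3700e-01 6.7300e-02 1.5091e+00]
 [2.8100e+02 1.6600e+02 2.3700e-01 6.7300e-02 1.5091e+00]
 ...
 [2.3900e+02 2.3900e+02 2.3700e-01 6.7300e-02 1.5091e+00]
 [2.4700e+02 2.3900e+02 2.3700e-01 6.7300e-02 1.5091e+00]
 [2.6700e+02 2.3900e+02 2.3700e-01 6.7300e-02 1.5091e+00]]
[[-0.006 -0.991  0.135  0.237]
 [-1.     0.007  0.003  0.067]
 [-0.003 -0.135 -0.991  1.509]
 [ 0.     0.     0.     1.   ]] 534.8339976622384
```

View pics/c0.png

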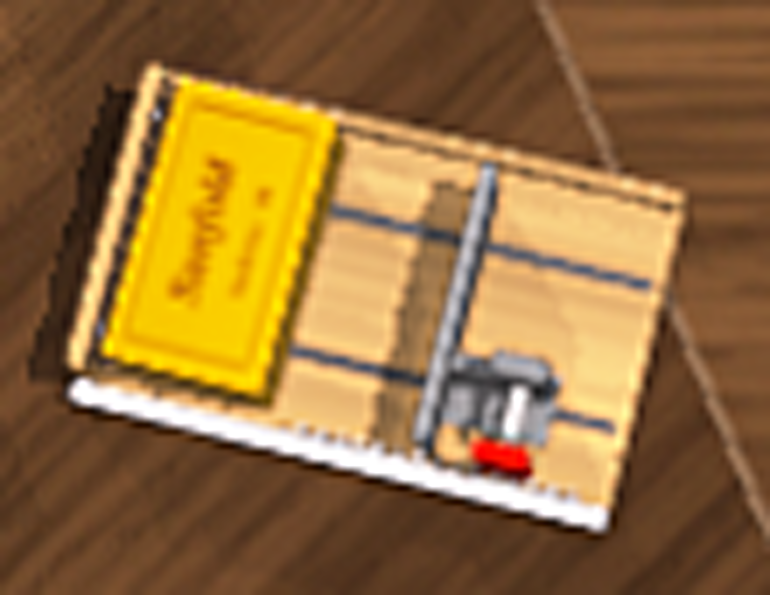

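Confirmed: in the crop the yellow packet is on the left, the plate runs from (488,165) to (425,445), the post top is near (522,362) and the red tab is at (500,455). Next come yaw, centre and slide distance.

```bash
python3 - <<'E'
from h import *
f=lambda *c:np.array(c,float)/7+[180,155]-0.43
def L(n,a,h):
    P=onplane('top',f(*a),h);print(n,P[:,:2].round(4).tolist())
    if len(P)==2:
        e=P[1]-P[0];print('   ang deg of dir',np.degrees(np.arctan2(e[1],e[0])).round(2),np.hypot(e[0],e[1]).round(4))
L('rail outer',[(605,530),(70,398)],.022)
L('far edge base',[(685,195),(155,68)],.022)
L('plate back edge top',[(432,450),(497,168)],.061)
L('plate front edge top',[(418,445),(480,165)],.061)
L('packet near edge top',[(270,400),(340,125)],.063)
L('packet wall edge top',[(105,350),(178,82)],.063)
L('packet corners',[(270,400),(340,125),(178,82),(105,350)],.063)
L('post far top L/R',[(495,350),(545,360)],.075)
L('tab top outer L/R',[(476,462),(530,474)],.075)
L('tab top inner L/R',[(480,440),(532,448)],.075)
# side view
z=np.load('pics/s0.npz');p=z['p']
cv2.imwrite('pics/c1.png',cv2.resize(p[195:280,145:275],None,fx=6,fy=6,interpolation=cv2.INTER_CUBIC))
E
```

```text
rail outer [[0.3884, 0.099], [0.443, 0.3148]]
   ang deg of dir 75.79 0.2226
far edge base [[0.5242, 0.0662], [0.5788, 0.2822]]
   ang deg of dir 75.81 0.2228
plate back edge top [[0.4162, 0.1656], [0.528, 0.1403]]
   ang deg of dir -12.75 0.1147
plate front edge top [[0.4182, 0.1711], [0.5293, 0.147]]
   ang deg of dir -12.22 0.1137
packet near edge top [[0.436, 0.229], [0.5455, 0.2023]]
   ang deg of dir -13.69 0.1127
packet wall edge top [[0.4562, 0.2944], [0.5636, 0.267]]
   ang deg of dir -14.29 0.1108
packet corners [[0.436, 0.229], [0.5455, 0.2023], [0.5636, 0.267], [0.4562, 0.2944]]
post far top L/R [[0.4533, 0.1403], [0.4493, 0.1209]]
   ang deg of dir -101.8 0.0198
tab top outer L/R [[0.4096, 0.1476], [0.4049, 0.1267]]
   ang deg of dir -102.94 0.0214
tab top inner L/R [[0.4182, 0.1461], [0.415, 0.126]]
   ang deg of dir -99.16 0.0204
```

View pics/c1.png

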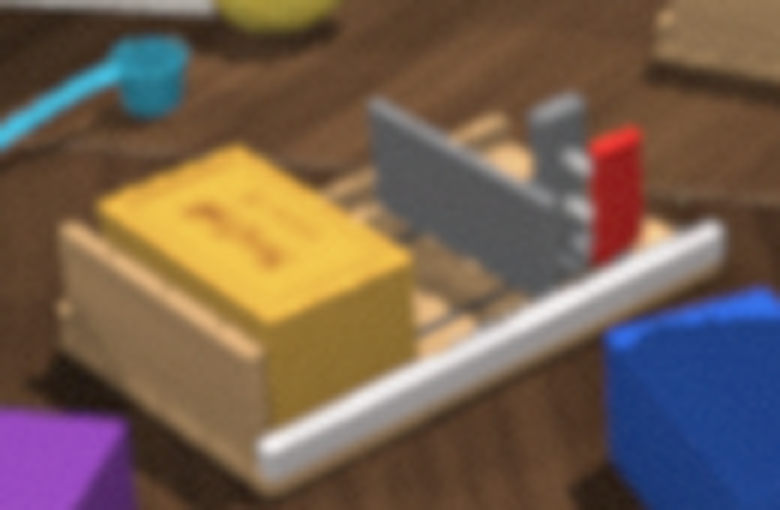

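The crop agrees: post at (560,130), tab at (615,195), and the space around the grip is free. The stop yaw is about -14.2°, the grip centre about (0.429, 0.134), and the slide about 57 mm. Moving.

Request:
{"api": "play_rows", "payload": {
  "deltas": [
    [0.0246,0.0486,0,0,0,0.0304],
    [0.0246,0.0486,0,0,0,0.0304],
    [0.0246,0.0486,0,0,0,0.0304],
    [0.0246,0.0486,0,0,0,0.0304],
    [0.0246,0.0486,0,0,0,0.0304],
    [0.0246,0.0486,0,0,0,0.0304],
    [0.0246,0.0486,0,0,0,0.0304],
    [0.0246,0.0486,0,0,0,0.0304],
    [0.0246,0.0486,0,0,0,0.0304],
    [0.0246,0.0486,0,0,0,0.0304]
  ],
  "gripper": 1
}}

```text
clock: 1.1
tool_pos: [0.4404, -0.239, 0.2455]
orientation: [180.0, 0.0, -103.9]
force: [0.0, -0.4, 0.4]
opening: 0.0875
gripper_force: 0.0
```

Request:
{"api": "play_rows", "payload": {
  "deltas": [
    [-0.0014,0.0466,0,0,0,0],
    [-0.0014,0.0466,0,0,0,0],
    [-0.0014,0.0466,0,0,0,0],
    [-0.0014,0.0466,0,0,0,0],
    [-0.0014,0.0466,0,0,0,0],
    [-0.0014,0.0466,0,0,0,0],
    [-0.0014,0.0466,-0.02,0,0,0],
    [-0.0014,0.0466,-0.03,0,0,0],
    [-0.0014,0.0466,-0.03,0,0,-0.002],
    [-0.0014,0.0466,-0.03,0,0,0]
  ]
}}

```text
clock: 2.1
tool_pos: [0.4284, 0.1335, 0.1569]
orientation: [-180.0, 0.0, -104.5]
force: [1.0, 0.4, -0.1]
opening: 0.088
gripper_force: 0.0
```

```bash
python3 - <<'E'
from h import *
p,d=shot('side','s1');q,d=shot('top','t1')
o=get_obs();print(o['tool_pos'],o['orientation'],o['joint_pos'])
a=cv2.resize(p[120:300,130:350],(550,450));b=cv2.resize(q[120:270,180:320],None,fx=1.8,fy=3*.6)
c=np.zeros((450,802,3),np.uint8);c[:,:550]=a;c[:b.shape[0],550:550+b.shape[1]]=b[:,:252];cv2.imwrite('pics/c2.png',c[:,:800])
E
```

```text
[0.42753109 0.13421111 0.15475353] [ 179.8374427    -0.1804627  -104.34786664] [ 4.27365796e+01  3.91777008e+00 -3.40279936e+01 -4.85348988e-02
 -5.22940735e+01 -5.70549375e+01]
```

View pics/c2.png

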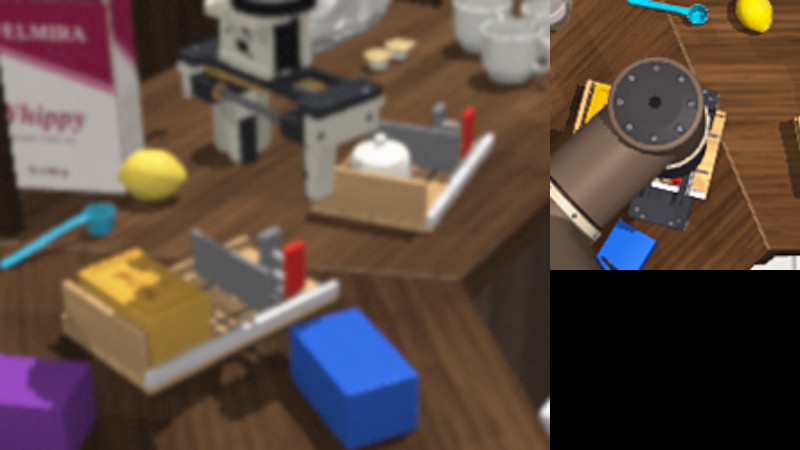

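The side view (left) shows the gripper open above the rack, with the tab at (293,268) and the post at (270,255) still clear of it. Next: a quick check of the grip centre from the side view, and of the clearance between finger and blue box.

```bash
python3 - <<'E'
from h import *
z=np.load('pics/t0.npz');p,d=z['p'],z['d']
H,S,V=cv2.split(cv2.cvtColor(p,cv2.COLOR_BGR2HSV))
m=(H>105)&(H<125)&(S>150);m[:235]=0;m[290:]=0;m[:,:190]=0;m[:,245:]=0
v,u=np.nonzero(m);P=onplane('top',np.c_[u,v],.05)
Q=(P[:,:2]-[.429,.134])@np.array([[.9694,.2453],[-.2453,.9694]])
print('blue in stop frame, z',np.median(pts('top',d,np.c_[u,v])[:,2]),Q.min(0),Q.max(0)); k=Q[:,1]<.015; print(Q[k].max(0) if k.any() else None)
# side: tab top corners and post top in c1 crop (x6, offset 145,195)
g=lambda *c:np.array(c,float)/6+[145,195]-.42
P=onplane('side',g((592,148),(638,130),(530,112),(582,97)),.075)
print(P.round(4),((P[:,:2]-[.429,.134])@np.array([[.9694,.2453],[-.2453,.9694]])).round(4))
E
```

```text
blue in stop frame, z 0.054471154761223994 [-0.22195173  0.01006215] [-0.09568173  0.10757712]
[-0.1149469   0.01469983]
[[0.4162 0.1495 0.075 ]
 [0.4091 0.1285 0.075 ]
 [0.4538 0.1384 0.075 ]
 [0.4434 0.1176 0.075 ]] [[-0.0162  0.0119]
 [-0.0179 -0.0102]
 [ 0.0229  0.0104]
 [ 0.018  -0.0123]]
```

Request:
{"api": "play_rows", "payload": {
  "deltas": [
    [0,0,-0.03,0,0,0],
    [0.0005,0,-0.03,0,0,0],
    [0,0,-0.03,0,0,0],
    [0,0,-0.025,0,0,0],
    [0,0,-0.013,0,0,0],
    [0,0,0,0,0,0]
  ]
}}

```text
clock: 2.8
tool_pos: [0.4287, 0.1312, 0.0542]
orientation: [179.9, -0.1, -104.5]
force: [-0.1, 0.8, 0.3]
opening: 0.0879
gripper_force: 0.0
```

Request:
{"api": "play_rows", "payload": {
  "deltas": [
    [0,0,0,0,0,0],
    [0,0,0,0,0,0],
    [0,0,0,0,0,0],
    [0,0,0,0,0,0]
  ],
  "gripper": -1
}}

```text
clock: 3.2
tool_pos: [0.4296, 0.1323, 0.0558]
orientation: [-180.0, 0.1, -104.5]
force: [0.3, 0.4, 0.1]
opening: 0.0611
gripper_force: 0.0
```

Request:
{"api": "play_rows", "payload": {
  "deltas": [
    [0,0,0,0,0,0],
    [0,0,0,0,0,0],
    [0,0,0,0,0,0],
    [0,0,0,0,0,0],
    [0,0,0,0,0,0],
    [0,0,0,0,0,0],
    [0,0,0,0,0,0]
  ]
}}

```text
clock: 3.9
tool_pos: [0.4346, 0.134, 0.0557]
orientation: [-179.6, 0.3, -104.4]
force: [31.1, -7.4, -25.6]
opening: 0.0361
gripper_force: 30.0
```

The tab is fully in: the opening is 36 mm. The jaws now centre about 5 mm further along +x, so I'll relieve the side load before sliding.

Request:
{"api": "play_rows", "payload": {
  "deltas": [
    [0.003,-0.0008,0,0,0,0],
    [0.003,-0.0008,0,0,0,0],
    [0,0,0,0,0,0]
  ]
}}

```text
clock: 4.2
tool_pos: [0.4341, 0.1307, 0.0554]
orientation: [180.0, -0.0, -104.5]
force: [-2.6, 0.8, 4.4]
opening: 0.0358
gripper_force: 30.0
```

Request:
{"api": "play_rows", "payload": {
  "deltas": [
    [0.0015,0.0058,0,0,0,0],
    [0.0015,0.0058,0,0,0,0],
    [0.0015,0.0058,0,0,0,0],
    [0.0015,0.0058,0,0,0,0],
    [0.0015,0.0058,0,0,0,0],
    [0.0015,0.0058,0,0,0,0],
    [0.0015,0.0058,0,0,0,0],
    [0.0015,0.0058,0,0,0,0],
    [0.0015,0.0058,0,0,0,0],
    [0.0015,0.0058,0,0,0,0]
  ]
}}

```text
clock: 5.2
tool_pos: [0.4459, 0.1776, 0.0555]
orientation: [180.0, -0.0, -104.5]
force: [-3.6, -0.2, 8.0]
opening: 0.0361
gripper_force: 30.0
```

```bash
python3 - <<'E'
from h import *
p,d=shot('side','s2')
o=get_obs();print(o['tool_pos'],o['orientation'],o['force'],o['opening'])
cv2.imwrite('pics/c3.png',cv2.resize(p[180:285,135:275],None,fx=5.5,fy=5.5,interpolation=cv2.INTER_CUBIC))
E
```

```text
[0.44611109 0.17823597 0.05546909] [ 1.79990642e+02  1.19152128e-02 -1.04473850e+02] [-4.56791644  2.43262612  8.33986145] 0.036000385061950274
```

View pics/c3.png

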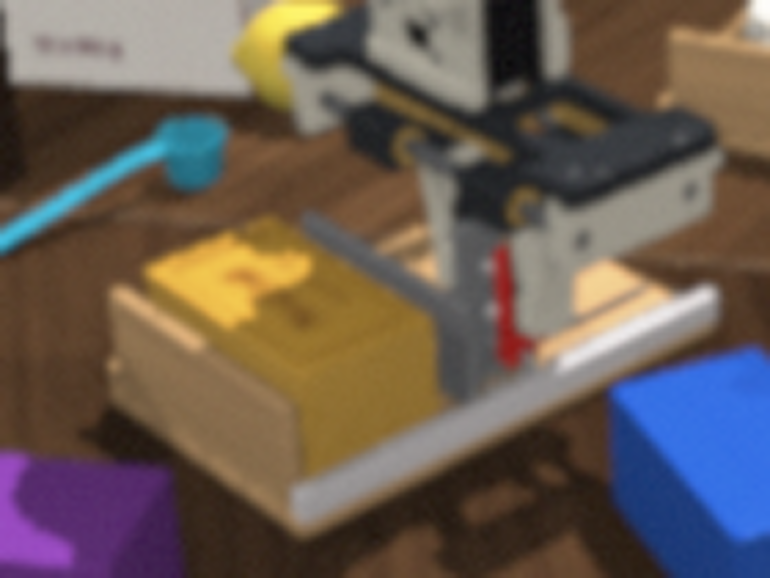

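The stop has slid with the tool. The plate's top runs from (308,215) to (465,310) and the packet's near top edge from (280,218) to (437,318), so I'll measure the gap that is left.

```bash
python3 - <<'E'
from h import *
g=lambda *c:np.array(c,float)/5.5+[135,180]-.41
R=np.array([[.9694,.2453],[-.2453,.9694]])
P=onplane('side',g((437,318),(280,218)),.063);Q=onplane('side',g((303,217),(440,300)),.061)
print(((P[:,:2]-[.429,.134])@R).round(4),((Q[:,:2]-[.429,.134])@R).round(4))
E
```

```text
[[-0.0166  0.0984]
 [ 0.0965  0.0955]] [[ 0.0933  0.0859]
 [-0.0035  0.0868]]
```

The gap is about 10–11 mm, so I'll slide 8 mm more, let it settle and let go.

Request:
{"api": "play_rows", "payload": {
  "deltas": [
    [0.0008,0.0032,0,0,0,0],
    [0.0008,0.0032,0,0,0,0],
    [0.0008,0.0032,0,0,0,0],
    [0,0,0,0,0,0],
    [0,0,0,0,0,0]
  ]
}}

```text
clock: 5.75
tool_pos: [0.4479, 0.1855, 0.0555]
orientation: [180.0, 0.0, -104.5]
force: [-4.6, 1.8, 5.9]
opening: 0.0359
gripper_force: 30.0
```

Request:
{"api": "play_rows", "payload": {
  "deltas": [
    [0,0,0,0,0,0],
    [0,0,0,0,0,0],
    [0,0,0,0,0,0],
    [0,0,0,0,0,0],
    [0,0,0,0,0,0],
    [0,0,0,0,0,0],
    [0,0,0,0,0,0],
    [0,0,0,0,0,0]
  ],
  "gripper": 1
}}

```text
clock: 6.55
tool_pos: [0.4481, 0.1848, 0.0551]
orientation: [180.0, -0.0, -104.5]
force: [-0.3, -0.1, -0.5]
opening: 0.0869
gripper_force: 0.0
```

Fully open and free of force; raising straight up.

Request:
{"api": "play_rows", "payload": {
  "deltas": [
    [0,0,0.02,0,0,0],
    [0,0,0.04,0,0,0],
    [0,0,0.05,0,0,0],
    [0,0,0.05,0,0,0],
    [0,0,0.05,0,0,0],
    [0,0,0,0,0,0]
  ]
}}

```text
clock: 7.15
tool_pos: [0.4505, 0.1864, 0.2289]
orientation: [-179.6, 0.4, -104.5]
force: [-0.4, 0.4, -0.6]
opening: 0.0877
gripper_force: 0.0
```

```bash
python3 - <<'E'
from h import *
p,d=shot('side','s3')
o=get_obs();print(o['tool_pos'],o['force'],o['clock'])
cv2.imwrite('pics/c4.png',cv2.resize(p[180:285,135:275],None,fx=5.5,fy=5.5,interpolation=cv2.INTER_CUBIC))
E
```

```text
[0.44917805 0.18573626 0.2259726 ] [-0.1897415  -0.30443304 -0.80637281] 7.2
```

View pics/c4.png

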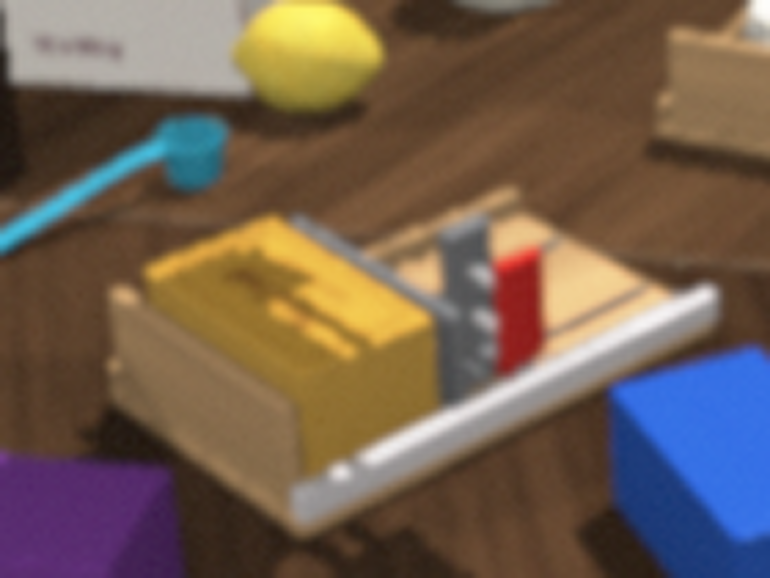

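The picture shows the plate's top edge (300,218)–(440,305) almost against the standing packet. The tab at (518,310) stands out again: post to tab spans 17.8 px, against 18 px at the start. The gripper is clear, so I'm handing in.

```bash
python3 -c "
from plant import *
print(close_job())"
```

```text
the job is handed in; nothing more can be done
None
```

I slid the tea stop up to within an estimated 3 mm of the yellow packet and let go; the tab sprang back out, the packet is still standing, the other rack wasn't touched, and the job is handed in (about 7 s used, verdict not shown).

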